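Turn the row of press dies round into the other rack

ROBOT

A 6-joint arm with a two-finger parallel gripper is mounted at the origin on a cart in front of the work surface, level with it; the furniture and walls round the work are solid. World frame = base frame: x ahead of the robot, y to its left, z up, the work surface at z = 0. Lengths are in mm, angles in rad, forces in N, time in s.
With the tool pointing down it reaches from about 275 to 875 mm from the base axis. Payload 12.5 kg.
Tool frame: the origin (TCP) lies at the very end of the fingers, on their centre line; the grasp point (between the pads) lies 19 mm behind it; z points along the fingers, y is the line along which they close (so a half turn about z gives the same grasp; the last joint's range is limited). The gripper opens to 85 mm and grips with 20 to 120 N. Pads are 22 mm wide; open, the fingers measure 114 mm over their backs; the gripper's body (76 mm by 85 mm) begins 54 mm behind the grasp point. The pads swing forward as they close: fully open they stand 13 mm farther back than shut.
Start: joints at [1.151, 0.351, 1.652, -0, 1.139, -0.085], TCP at [180.687, 519.458, 231.29] pointing down, gripper open.
Joint ranges: [-2.75, 2.75], [-0.79, 2.1], [0.01, 2.65], [-1.57, 4.71], [0.07, 3.14], [-2.87, 2.87]. Speed limits (rad/s): [2.22, 2.22, 2.79, 3.14, 3.14, 3.14].

INTERFACE

Orientations are given as a unit quaternion [x, y, z, w].
In Python, from rig import observe, snapshot, calibration, finish_job gives the robot as it stands.
- The arm moves only by the tool carry_out, never from a script. Its argument "targets" is a list of rows, each an object with "linear": the shift along the tool's x, y, z in units of 50 mm (1.0 is 50 mm), a list of three; "turn": the turn, a rotation vector about the tool's x, y, z in units of 8 degrees (1.0 is 8 degrees), a list of three; "grip": the finger opening in mm, from 0 to 85.4. In form: [{"linear": [x, y, z], "turn": [rx, ry, rz], "grip": grip}, ...]. A call has 1 to 8 rows; each row shifts and turns the commanded pose from where the row before left it, along the tool's axes as they then stand; what a row does not reach is not made up. A row lasts 1/10 s, in which the tool goes at most 50 mm and 8.59 degrees, less where a joint would pass 70% of its speed; a pose out of reach is approached as far as the arm can. A call is refused whole if a number of a shift passes 1 or a number of a turn 1, either way. A call with a gripper value outside its range is refused whole. The fingers move at their own pace and stop on an object; "squeeze" is the grip in N (left out, the last holds). Time passes only in rows, so rows that do not move let the fingers close. It gives the time, the measured TCP pose, the force, the opening and the grip force at its end, in the units of the state.
- observe(): the state, without advancing time (a new reading comes with each control period).
- snapshot(name): name is "scene" or "top" or "wrist"; returns (picture, depth): 420x560x3 uint8, red, green, blue; 420x560 float32, mm along the optical axis (not along the pixel's ray), 0 where there is no reading.
- calibration(name): a dict with "intrinsics" (3x3 intrinsics, pixels), "pose" (4x4, takes a point from camera to world coordinates). Camera axes: x right, y down, z forward; pixel columns grow to the right and rows downward; lengths in mm; the calibration is good to about 2 mm. A picture is of the moment at which its call begins: read the wrist's pose just before it. calibration takes no time and is no camera call; for the wrist camera it gives the pose at the moment of the call.
- finish_job(): hands the job in; it is judged then, once.
The state is a dict: "t": time; "joints": joint angles; "qvel": joint speeds; "joint_efforts": joint torques, N m; "tool_pos": TCP position; "tcp_rot": TCP orientation; "contact_force": force on the tool from outside, world axes, zero at the start; "ft_torque": the same for the moment, N m; "grip_width": finger opening in mm; "gripper_force": force on a finger pad.
Only numpy, scipy, OpenCV 4.12 (cv2) and the standard library are available. Lean on these libraries where they do the work, as an engineer would, in place of code of your own. Each camera call takes 0.05 s, during which the arm holds its last target. There are 200 camera calls.

TASK

Move the four white press dies from the wooden rack to the aluminium rack in reverse order: the die standing next to the brass knob of the wooden rack goes into the aluminium rack's compartment farthest from its own brass knob, the second into the second-farthest, and so on, until the die that stood farthest from the wooden rack's knob stands next to the knob of the aluminium rack. Stand each die upright, flat on the floor of its own compartment, and do not let any die tip over on the way.

Things in the scene. Friction and masses are not known exactly. Their poses are not given: they have to be found in the camera images.
- rack_wood: Brown wooden rack, holds the dies at the start. Flat board 68 x 290 x 8 mm, fixed, any yaw. Four compartments 60 x 60 mm inside in a row along y, centres x = 0, y = +96, +32, -32, -96 mm, floor at z = 8 mm; ribs round them 4 mm thick, 6 mm above that floor. Brass knob 18 mm wide, top at z = 28 mm, at the +y end (y = +144 mm). Origin: underside, middle of the row; z up.
- rack_alu: Bare aluminium rack of the same shape, empty at the start. Flat board 68 x 290 x 8 mm, fixed, any yaw. Four compartments 60 x 60 mm inside in a row along y, centres x = 0, y = +96, +32, -32, -96 mm, floor at z = 8 mm; ribs round them 4 mm thick, 6 mm above that floor. Brass knob 18 mm wide, top at z = 28 mm, at the +y end (y = +144 mm). Origin: underside, middle of the row; z up.
- die_18: White plastic press die, a plain upright cylinder 18 mm in diameter and 34 mm tall, 60 g nominal; loose. Origin at the centre of its underside, z up along its axis. It stands in some compartment of the wooden rack, on its rubber mat; which one differs from start to start.
- mat_18: Flat black rubber disc 30 mm in diameter and 2 mm thick, on the floor of the wooden rack under the 18 mm die at the start, showing as a ring round it; fixed, so it stays behind and marks where that die stood. Origin at the centre of its underside.
- die_26: White plastic press die, a plain upright cylinder 26 mm in diameter and 34 mm tall, 60 g nominal; loose. Origin at the centre of its underside, z up along its axis. It stands in some compartment of the wooden rack, on its rubber mat; which one differs from start to start.
- mat_26: Flat black rubber disc 38 mm in diameter and 2 mm thick, on the floor of the wooden rack under the 26 mm die at the start, showing as a ring round it; fixed, so it stays behind and marks where that die stood. Origin at the centre of its underside.
- die_34: White plastic press die, a plain upright cylinder 34 mm in diameter and 34 mm tall, 60 g nominal; loose. Origin at the centre of its underside, z up along its axis. It stands in some compartment of the wooden rack, on its rubber mat; which one differs from start to start.
- mat_34: Flat black rubber disc 46 mm in diameter and 2 mm thick, on the floor of the wooden rack under the 34 mm die at the start, showing as a ring round it; fixed, so it stays behind and marks where that die stood. Origin at the centre of its underside.
- die_42: White plastic press die, a plain upright cylinder 42 mm in diameter and 34 mm tall, 60 g nominal; loose. Origin at the centre of its underside, z up along its axis. It stands in some compartment of the wooden rack, on its rubber mat; which one differs from start to start.
- mat_42: Flat black rubber disc 54 mm in diameter and 2 mm thick, on the floor of the wooden rack under the 42 mm die at the start, showing as a ring round it; fixed, so it stays behind and marks where that die stood. Origin at the centre of its underside.

How it is judged (in metres and radians):
At the end, for the whole second after the job is handed in: Each die stands in the aluminium rack's compartment that mirrors its starting one (counted from the knob: 1 to 4, 2 to 3, 3 to 2, 4 to 1), centre within 22 mm of the compartment's centre in x and y, underside within 3 mm of its floor, upright to 0.1 rad, at rest (((y of mat_18 in the frame of rack_wood between 0.066 and 0.126 m and y of die_18 in the frame of rack_alu between -0.118 and -0.074 m) or (y of mat_18 in the frame of rack_wood between 0.002 and 0.062 m and y of die_18 in the frame of rack_alu between -0.054 and -0.01 m) or (y of mat_18 in the frame of rack_wood between -0.062 and -0.002 m and y of die_18 in the frame of rack_alu between 0.01 and 0.054 m) or (y of mat_18 in the frame of rack_wood between -0.126 and -0.066 m and y of die_18 in the frame of rack_alu between 0.074 and 0.118 m)) and x of die_18 in the frame of rack_alu between -0.022 and 0.022 m and z of die_18 in the frame of rack_alu between 0.005 and 0.011 m and angle between each of die_18, die_26, die_34, die_42's own z axis and vertical below 0.1 rad and linear speed of each of die_18, die_26, die_34, die_42 below 0.02 m/s and ((y of mat_26 in the frame of rack_wood between 0.066 and 0.126 m and y of die_26 in the frame of rack_alu between -0.118 and -0.074 m) or (y of mat_26 in the frame of rack_wood between 0.002 and 0.062 m and y of die_26 in the frame of rack_alu between -0.054 and -0.01 m) or (y of mat_26 in the frame of rack_wood between -0.062 and -0.002 m and y of die_26 in the frame of rack_alu between 0.01 and 0.054 m) or (y of mat_26 in the frame of rack_wood between -0.126 and -0.066 m and y of die_26 in the frame of rack_alu between 0.074 and 0.118 m)) and x of die_26 in the frame of rack_alu between -0.022 and 0.022 m and z of die_26 in the frame of rack_alu between 0.005 and 0.011 m and ((y of mat_34 in the frame of rack_wood between 0.066 and 0.126 m and y of die_34 in the frame of rack_alu between -0.118 and -0.074 m) or (y of mat_34 in the frame of rack_wood between 0.002 and 0.062 m and y of die_34 in the frame of rack_alu between -0.054 and -0.01 m) or (y of mat_34 in the frame of rack_wood between -0.062 and -0.002 m and y of die_34 in the frame of rack_alu between 0.01 and 0.054 m) or (y of mat_34 in the frame of rack_wood between -0.126 and -0.066 m and y of die_34 in the frame of rack_alu between 0.074 and 0.118 m)) and x of die_34 in the frame of rack_alu between -0.022 and 0.022 m and z of die_34 in the frame of rack_alu between 0.005 and 0.011 m and ((y of mat_42 in the frame of rack_wood between 0.066 and 0.126 m and y of die_42 in the frame of rack_alu between -0.118 and -0.074 m) or (y of mat_42 in the frame of rack_wood between 0.002 and 0.062 m and y of die_42 in the frame of rack_alu between -0.054 and -0.01 m) or (y of mat_42 in the frame of rack_wood between -0.062 and -0.002 m and y of die_42 in the frame of rack_alu between 0.01 and 0.054 m) or (y of mat_42 in the frame of rack_wood between -0.126 and -0.066 m and y of die_42 in the frame of rack_alu between 0.074 and 0.118 m)) and x of die_42 in the frame of rack_alu between -0.022 and 0.022 m and z of die_42 in the frame of rack_alu between 0.005 and 0.011 m); the robot touches nothing.
It fails at once if the 18 mm die is tipped over (more than 40 degrees from upright) (angle between die_18's own z axis and vertical above 0.7 rad).
It fails at once if the 26 mm die is tipped over (more than 40 degrees from upright) (angle between die_26's own z axis and vertical above 0.7 rad).
It fails at once if the 34 mm die is tipped over (more than 40 degrees from upright) (angle between die_34's own z axis and vertical above 0.7 rad).
It fails at once if the 42 mm die is tipped over (more than 40 degrees from upright) (angle between die_42's own z axis and vertical above 0.7 rad).
It also fails if it takes over 112 s, if anything falls off the work surface, if the arm or the gripper's body presses on something with over 40 N, if the wrist force passes 120 N, or if a joint passes its speed limit or range.

## Working session

There is one attempt and no reset: what is moved stays moved. The work goes in short steps, Python scripts to look and compute and a tool call to move; the robot and the scene stay as the last step left them, time stands still between calls to the robot, and variables do not carry over. Pictures are saved under pics/ and viewed, at most 14 in all, crops included, and the job is handed in when it is done.

Besides the shell and the picture viewer there is one more tool, called after "Request:" as a command line: name --argument value ..., lists and objects as JSON in quotes. carry_out: Moves the arm, as the interface text tells. Its arguments: {"type":"object","properties":{"targets":{"type":"array","items":{"type":"object","properties":{"linear":{"type":"array","items":{"type":"number"}},"turn":{"type":"array","items":{"type":"number"}},"grip":{"type":"number"}}}},"squeeze":{"type":"number"}},"required":["targets"]}

```bash
mkdir -p pics; python3 - <<'E'
from rig import *
import cv2,numpy as np
for n in("top","scene"):
    p,d=snapshot(n);cv2.imwrite(f"pics/{n}0.png",p[:,:,::-1]);np.save(f"pics/{n}0.npy",d)
    c=calibration(n);print(n,np.round(c["intrinsics"],1).tolist(),np.round(c["pose"],3).tolist())
print(observe())
E
```

```text
top [[383.3, 0.0, 274.0], [0.0, 383.3, 213.0], [0.0, 0.0, 1.0]] [[-0.023, -0.996, 0.09, 421.094], [-1.0, 0.022, -0.01, 0.043], [0.008, -0.09, -0.996, 873.092], [0.0, 0.0, 0.0, 1.0]]
scene [[464.5, 0.0, 278.2], [0.0, 464.5, 203.4], [0.0, 0.0, 1.0]] [[-0.874, -0.381, 0.3, 211.449], [-0.485, 0.694, -0.532, 504.371], [-0.006, -0.611, -0.792, 805.875], [0.0, 0.0, 0.0, 1.0]]
{'t': 0.1, 'joints': array([ 1.15139482e+00,  3.51203764e-01,  1.65234328e+00, -3.22699310e-05,
        1.13911220e+00, -8.45982846e-02]), 'qvel': array([ 0.00103383, -0.00117247, -0.00163624, -0.00072349,  0.00038801,
        0.00223322]), 'joint_efforts': array([ 1.57767117e-03, -5.06823134e+01, -2.91877788e+01, -1.39189694e-05,
        2.52045160e-03,  1.58716688e-05]), 'tool_pos': array([180.5827525 , 519.19737496, 230.80692425]), 'tcp_rot': array([ 1.66614161e-01,  9.86022026e-01, -5.20103951e-04, -1.18783862e-04]), 'contact_force': array([ 0.00942792, -0.56552261, -0.38659218]), 'ft_torque': array([ 0.05485314, -0.02978743,  0.0072007 ]), 'gripper_force': 0.0, 'grip_width': 85.53157850107092}
```

View pics/top0.png

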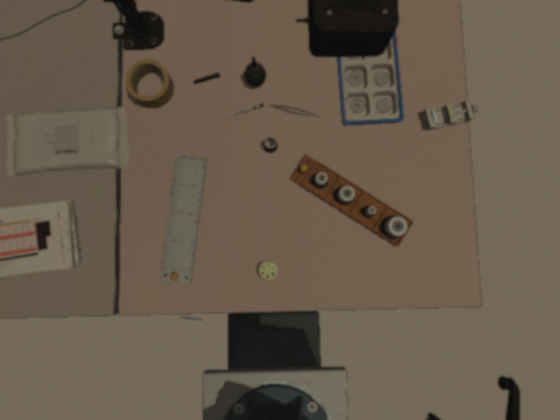

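View pics/scene0.png

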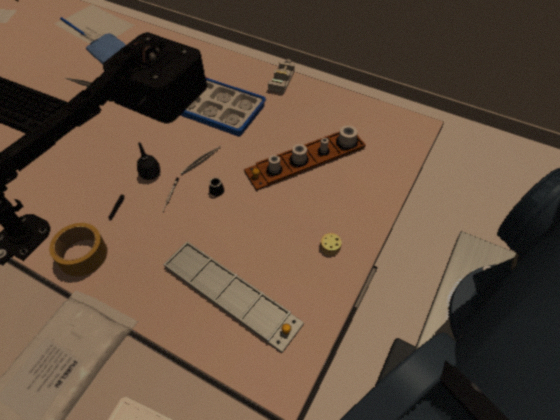

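The top view shows the wooden rack with its knob at (304,168) and dies at (321,179), (346,194), (371,211), (397,227). The empty aluminium rack has its knob at (174,277) and its far end near (190,157). I'll enlarge both.

```bash
python3 - <<'E'
import cv2,numpy as np
p=cv2.imread("pics/top0.png")
a=cv2.resize(p[145:255,280:420],None,fx=5.5,fy=5.5,interpolation=3)[:590]
a=cv2.convertScaleAbs(a,alpha=1.5);cv2.imwrite("pics/cw.png",a)
b=cv2.rotate(p[145:293,150:220],cv2.ROTATE_90_CLOCKWISE)
b=cv2.resize(b,None,fx=5,fy=5,interpolation=3);cv2.imwrite("pics/ca.png",cv2.convertScaleAbs(b,alpha=1.5))
E
```

```text
(no output)
```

View pics/cw.png

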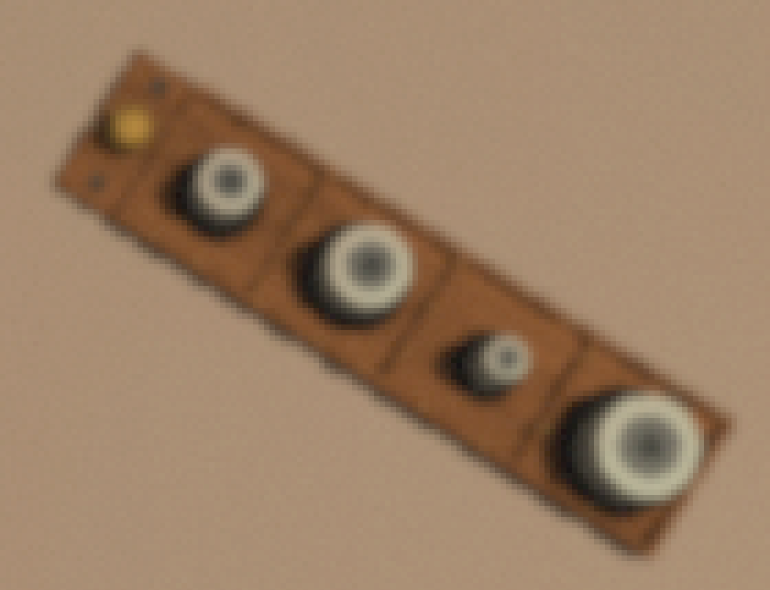

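View pics/ca.png

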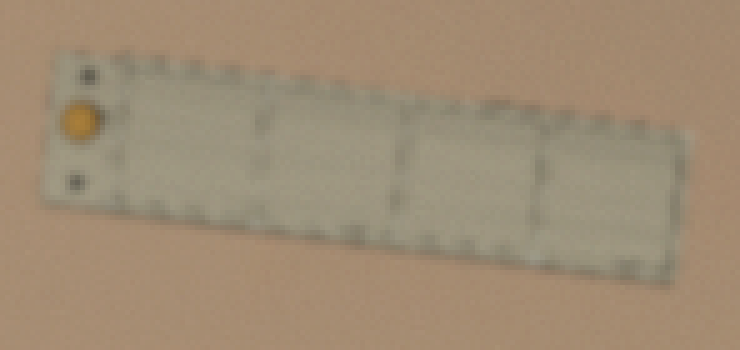

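The crops give these readings:
- **Wooden rack (`cw.png`):** die tops at (230,181), (370,264), (506,358), (651,446). In knob order the sizes look like 26, 34, 18, 42. Board corners are at (137,50), (55,183), (733,420), (650,553).
- **Aluminium rack (`ca.png`, rotated):** board corners are at (57,52), (40,205), (690,132), (670,283), with the knob at (80,120).

Next I'll enlarge the scene view for triangulation.

```bash
python3 - <<'E'
import cv2,numpy as np
p=cv2.imread("pics/scene0.png")
a=cv2.resize(p[110:200,235:375],None,fx=5,fy=5,interpolation=3)
b=cv2.resize(p[235:360,155:315],None,fx=5,fy=5,interpolation=3)
cv2.imwrite("pics/sw.png",cv2.convertScaleAbs(a,alpha=1.5));cv2.imwrite("pics/sa.png",cv2.convertScaleAbs(b[:600],alpha=1.5))
E
```

```text
(no output)
```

View pics/sw.png

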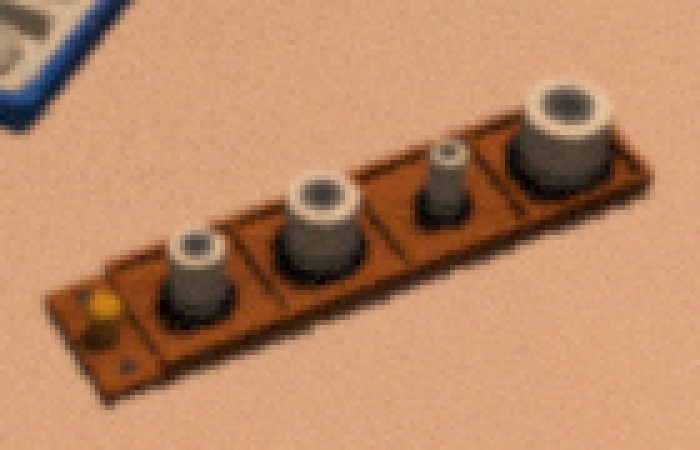

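View pics/sa.png

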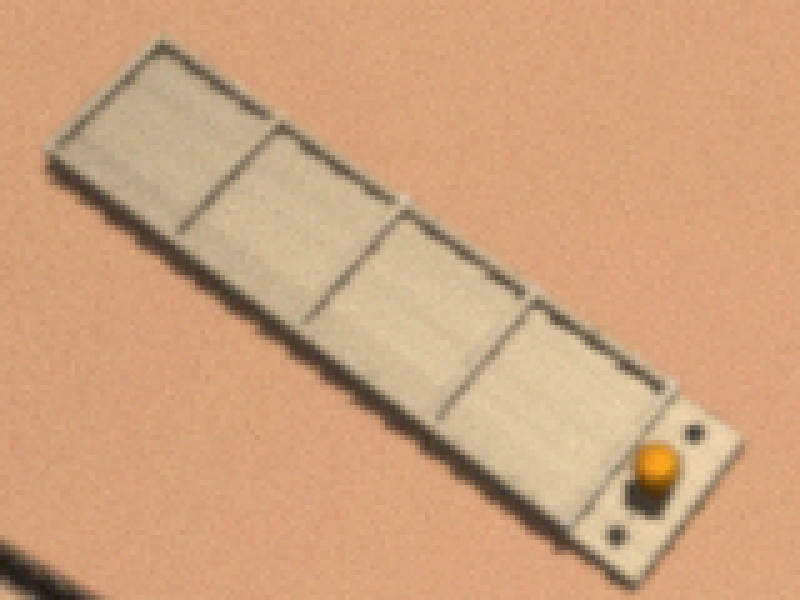

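In `sw.png` the die tops are at (197,246), (324,194), (449,152), (568,105), and the sizes 26, 34, 18, 42 are confirmed. In `sa.png` the outer rib corners are at (162,40), (47,150), (676,388), (566,530), and the knob top is at (657,462).

```bash
cat > h.py <<'E'
import numpy as np
from rig import *
def ray(n,uv):
    c=calibration(n);K=np.array(c["intrinsics"]);T=np.array(c["pose"])
    d=T[:3,:3]@np.linalg.inv(K)@[uv[0],uv[1],1];return T[:3,3],d/np.linalg.norm(d)
def tri(a,b):
    A=0;B=0
    for n,uv in((("top"),a),(("scene"),b)):
        o,d=ray(n,uv);P=np.eye(3)-np.outer(d,d);A=A+P;B=B+P@o
    x=np.linalg.solve(A,B);return x
def atz(n,uv,z):
    o,d=ray(n,uv);return o+d*(z-o[2])/d[2]
E
python3 - <<'E'
from h import *
f=lambda x,s,o:(x+.5)/s-.5+o
cw=lambda x,y:(f(x,5.5,280),f(y,5.5,145))
ca=lambda x,y:(f(y,5,150),145+147-f(x,5,0))
sw=lambda x,y:(f(x,5,235),f(y,5,110))
sa=lambda x,y:(f(x,5,155),f(y,5,235))
for a,b in zip([(230,181),(370,264),(506,358),(651,446),(128,127)],[(197,246),(324,194),(449,152),(568,105),(104,305)]):
    print("die/knob",tri(cw(*a),sw(*b)).round(1),atz("top",cw(*a),44).round(1),atz("scene",sw(*b),44).round(1))
for a,b in [((80,120),(657,462)),((690,132),(162,40)),((670,283),(47,150)),((57,52),(744,442)),((40,205),(637,586))]:
    print("alu knob/corner",tri(ca(*a),sa(*b)).round(1))
T=np.array([atz("top",ca(*p),12)[:2] for p in[(690,132),(670,283),(57,52),(40,205)]])
S=np.array([atz("scene",sa(*p),z)[:2] for p,z in[((162,40),14),((47,150),14),((744,442),8),((637,586),8)]])
for n,C in(("top",T),("scene",S)):
    fa=(C[0]+C[1])/2;kn=(C[2]+C[3])/2;u=(kn-fa)/np.linalg.norm(kn-fa)
    o=fa+u*130;print(n,"len",np.linalg.norm(kn-fa),"yaw",np.degrees(np.arctan2(u[1],u[0])))
    for y in(96,32,-32,-96):print(y,(o+u*y).round(1))
W=np.array([atz("top",cw(*p),11)[:2] for p in[(137,50),(55,183),(733,420),(650,553)]])
u=W[0]+W[1]-W[2]-W[3];print("wood yaw",np.degrees(np.arctan2(u[1],u[0])),np.linalg.norm(u)/2)
E
```

```text
die/knob [ 571.2 -114.3   42.1] [ 571.6 -113.8   44. ] [ 569.6 -113.    44. ]
die/knob [ 535.9 -168.8   43.8] [ 537.  -168.3   44. ] [ 534.7 -169.    44. ]
die/knob [ 497.6 -221.3   43. ] [ 498.2 -220.7   44. ] [ 496.4 -220.7   44. ]
die/knob [ 461.7 -277.1   42.5] [ 462.1 -276.5   44. ] [ 460.8 -275.8   44. ]
die/knob [597.4 -75.6  26.5] [594.3 -73.8  44. ] [588.1 -62.7  44. ]
alu knob/corner [362.7 214.   25.1]
alu knob/corner [602.6 186.2  89.5]
alu knob/corner [667.7 169.2 -84.2]
alu knob/corner [343.9 221.3  84.9]
alu knob/corner [351.  210.2 -93.1]
top len 286.29190628281333 yaw 172.77468095872334
96 [408.4 206.2]
32 [471.9 198.2]
-32 [535.4 190.1]
-96 [598.9 182.1]
scene len 286.31900765771303 yaw 172.50618378384698
96 [405.5 210.1]
32 [468.9 201.8]
-32 [532.4 193.4]
-96 [595.9 185.1]
wood yaw 56.41517820262179 287.7218045979792
```

Request:
carry_out --targets '[{"linear":[-0.722,-0.586,0],"turn":[0,0,0],"grip":60},{"linear":[-0.722,-0.586,0],"turn":[0,0,0],"grip":60},{"linear":[-0.722,-0.586,0],"turn":[0,0,0],"grip":60},{"linear":[-0.722,-0.586,0],"turn":[0,0,0],"grip":60},{"linear":[-0.722,-0.586,0],"turn":[0,0,0],"grip":60},{"linear":[-0.722,-0.586,0],"turn":[0,0,0],"grip":60},{"linear":[-0.722,-0.586,0],"turn":[0,0,0],"grip":60},{"linear":[-0.722,-0.586,0],"turn":[0,0,0],"grip":60}]' --squeeze 30

```text
t: 0.9
tool_pos: [377.0, 201.4, 231.3]
tcp_rot: [0.167, 0.986, 0.0, 0.0]
contact_force: [0.8, 0.6, -0.4]
grip_width: 60.3
gripper_force: 0.0
```

Request:
carry_out --targets '[{"linear":[0,0,0],"turn":[0,0,1],"grip":60},{"linear":[0,0,0],"turn":[0,0,1],"grip":60},{"linear":[0,0,0],"turn":[0,0,1],"grip":60},{"linear":[0,0,0],"turn":[0,0,1],"grip":60},{"linear":[0,0,0],"turn":[0,0,1],"grip":60},{"linear":[0,0,0],"turn":[0,0,1],"grip":60},{"linear":[0,0,0],"turn":[0,0,1],"grip":60},{"linear":[0,0,0],"turn":[0,0,1],"grip":60}]'

```text
t: 1.7
tool_pos: [376.3, 203.1, 231.1]
tcp_rot: [0.666, 0.746, -0.0, -0.0]
contact_force: [0.5, -0.1, -0.0]
grip_width: 60.3
gripper_force: 0.0
```

Request:
carry_out --targets '[{"linear":[0,0,0],"turn":[0,0,1],"grip":60},{"linear":[0,0,0],"turn":[0,0,1],"grip":60},{"linear":[0,0,0],"turn":[0,0,1],"grip":60},{"linear":[0,0,0],"turn":[0,0,1],"grip":60},{"linear":[0,0,0],"turn":[0,0,1],"grip":60},{"linear":[0,0,0],"turn":[0,0,0.1],"grip":60},{"linear":[0,0,0],"turn":[0,0,0],"grip":60}]'

```text
t: 2.4
tool_pos: [376.3, 203.1, 231.2]
tcp_rot: [0.882, 0.471, -0.0, -0.0]
contact_force: [-0.8, 0.9, 0.0]
grip_width: 59.9
gripper_force: 0.0
```

Request:
carry_out --targets '[{"linear":[-0.388,0.846,0.25],"turn":[0,0,0],"grip":60},{"linear":[-0.388,0.846,0.25],"turn":[0,0,0],"grip":60},{"linear":[-0.388,0.846,0.25],"turn":[0,0,0],"grip":60},{"linear":[-0.388,0.846,0.25],"turn":[0,0,0],"grip":60},{"linear":[-0.388,0.846,0.25],"turn":[0,0,0],"grip":60},{"linear":[-0.388,0.846,0.25],"turn":[0,0,0],"grip":60},{"linear":[-0.388,0.846,0.25],"turn":[0,0,0],"grip":60},{"linear":[-0.388,0.846,0.25],"turn":[0,0,0],"grip":60}]'

```text
t: 3.2
tool_pos: [571.0, -116.5, 130.6]
tcp_rot: [0.882, 0.471, -0.0, -0.0]
contact_force: [0.7, 0.1, 0.8]
grip_width: 59.9
gripper_force: 0.0
```

```bash
python3 - <<'E'
from h import *
import cv2
o=observe();print(o["tool_pos"].round(1));c=calibration("wrist");p,d=snapshot("wrist")
cv2.imwrite("pics/w1.png",cv2.convertScaleAbs(p[:,:,::-1],alpha=1.4))
K=np.array(c["intrinsics"]);T=np.array(c["pose"]);print(T.round(2).tolist(),K[0,0])
for P in[(571.2,-114.3,43),(535.9,-168.8,43)]:
    q=K@(T[:3,:3].T@(np.array(P)-T[:3,3]));print(q[:2]/q[2])
E
```

```text
[ 571.  -116.5  130.6]
[[0.83, -0.53, -0.16, 610.29], [-0.56, -0.8, -0.24, -55.28], [0.0, 0.28, -0.96, 273.44], [0.0, 0.0, 0.0, 1.0]] 306.9568017214363
[279.90039323 210.08974642]
[280.97746162 283.50663408]
```

View pics/w1.png

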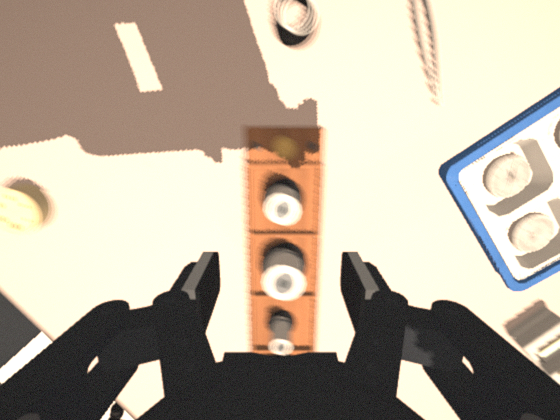

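The wrist view shows die 1's top at (283,208), against a prediction of (280,210). The fingers straddle the row correctly, so I'm descending.

Request:
carry_out --targets '[{"linear":[0,0.02,0.35],"turn":[0,0,0],"grip":60},{"linear":[0,0,0.35],"turn":[0,0,0],"grip":60},{"linear":[0,0,0.35],"turn":[0,0,0],"grip":60},{"linear":[0,0,0.35],"turn":[0,0,0],"grip":60},{"linear":[0,0,0.35],"turn":[0,0,0],"grip":60},{"linear":[0,0,0.35],"turn":[0,0,0],"grip":60},{"linear":[0,0,0.14],"turn":[0,0,0],"grip":60},{"linear":[0,0,0],"turn":[0,0,0],"grip":60}]'

```text
t: 4.05
tool_pos: [570.6, -115.0, 18.5]
tcp_rot: [0.882, 0.47, -0.001, -0.001]
contact_force: [-0.1, -0.9, 1.0]
grip_width: 60.2
gripper_force: 0.0
```

Request:
carry_out --targets '[{"linear":[0,0,0],"turn":[0,0,0],"grip":20},{"linear":[0,0,0],"turn":[0,0,0],"grip":20},{"linear":[0,0,0],"turn":[0,0,0],"grip":20},{"linear":[0,0,0],"turn":[0,0,0],"grip":20},{"linear":[0,0,0],"turn":[0,0,0],"grip":20}]'

```text
t: 4.55
tool_pos: [571.6, -115.4, 20.3]
tcp_rot: [0.883, 0.47, 0.0, 0.0]
contact_force: [-1.6, -0.3, 6.3]
grip_width: 24.4
gripper_force: 29.4
```

Request:
carry_out --targets '[{"linear":[0,0,-0.1],"turn":[0,0,0],"grip":20},{"linear":[0,0,-0.2],"turn":[0,0,0],"grip":20},{"linear":[0,0,-0.3],"turn":[0,0,0],"grip":20},{"linear":[0,0,-0.4],"turn":[0,0,0],"grip":20},{"linear":[0,0,-0.4],"turn":[0,0,0],"grip":20},{"linear":[0,0,-0.2],"turn":[0,0,0],"grip":20},{"linear":[0,0,0],"turn":[0,0,0],"grip":20}]'

```text
t: 5.25
tool_pos: [571.9, -115.4, 101.2]
tcp_rot: [0.883, 0.47, 0.001, 0.001]
contact_force: [-0.4, -0.3, -0.4]
grip_width: 25.3
gripper_force: 29.5
```

Request:
carry_out --targets '[{"linear":[0,0,0],"turn":[0,0,0.99],"grip":20},{"linear":[0,0,0],"turn":[0,0,0.99],"grip":20},{"linear":[0,0,0],"turn":[0,0,0.99],"grip":20},{"linear":[0,0,0],"turn":[0,0,0.99],"grip":20},{"linear":[0,0,0],"turn":[0,0,0.99],"grip":20},{"linear":[0,0,0],"turn":[0,0,0.99],"grip":20},{"linear":[0,0,0],"turn":[0,0,0.99],"grip":20},{"linear":[0,0,0],"turn":[0,0,0.99],"grip":20}]'

```text
t: 6.05
tool_pos: [570.7, -115.1, 98.4]
tcp_rot: [0.998, -0.067, -0.001, -0.0]
contact_force: [-0.3, -0.3, -0.6]
grip_width: 25.1
gripper_force: 29.5
```

```bash
python3 - <<'E'
from h import *
import cv2
o=observe();print(o["tool_pos"].round(1),o["tcp_rot"].round(3),o["joints"].round(2),o["grip_width"],o["gripper_force"]);p,d=snapshot("scene")
cv2.imwrite("pics/s2.png",cv2.convertScaleAbs(p[:,:,::-1],alpha=1.4))
E
```

```text
[ 570.7 -115.1   98.4] [ 0.998 -0.067 -0.001 -0.   ] [-0.28  0.57  1.67 -0.    0.9   1.43] 25.12008948852996 29.47006344795227
```

View pics/s2.png

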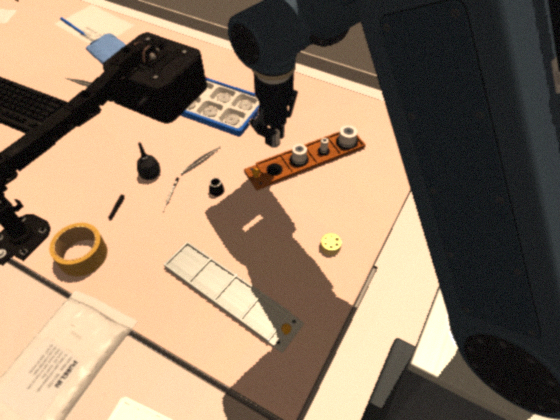

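The scene view shows the die held upright at (278,140), with the mat ring left behind at (275,169). I'm moving it to the aluminium rack's far compartment.

Request:
carry_out --targets '[{"linear":[-0.036,-0.748,0],"turn":[0,0,0],"grip":20},{"linear":[-0.036,-0.748,0],"turn":[0,0,0],"grip":20},{"linear":[-0.036,-0.748,0],"turn":[0,0,0],"grip":20},{"linear":[-0.036,-0.748,0],"turn":[0,0,0],"grip":20},{"linear":[-0.036,-0.748,0],"turn":[0,0,0],"grip":20},{"linear":[-0.036,-0.748,0],"turn":[0,0,0],"grip":20},{"linear":[-0.036,-0.748,0],"turn":[0,0,0],"grip":20},{"linear":[-0.036,-0.748,0],"turn":[0,0,0],"grip":20}]'

```text
t: 6.9
tool_pos: [594.6, 184.8, 98.6]
tcp_rot: [0.998, -0.063, -0.001, 0.0]
contact_force: [0.5, -0.4, -0.1]
grip_width: 25.1
gripper_force: 29.6
```

Request:
carry_out --targets '[{"linear":[0,0,0.1],"turn":[0,0,0],"grip":20},{"linear":[0,0,0.3],"turn":[0,0,0],"grip":20},{"linear":[0,0,0.4],"turn":[0,0,0],"grip":20},{"linear":[0,0,0.3],"turn":[0,0,0],"grip":20},{"linear":[0,0,0.2],"turn":[0,0,0],"grip":20},{"linear":[0,0,0.1],"turn":[0,0,0],"grip":20},{"linear":[0,0,0],"turn":[0,0,0],"grip":20}]'

```text
t: 7.6
tool_pos: [594.9, 183.0, 28.7]
tcp_rot: [0.998, -0.064, -0.0, 0.0]
contact_force: [-1.3, 0.5, -0.8]
grip_width: 25.2
gripper_force: 29.6
```

```bash
python3 - <<'E'
from h import *
import cv2
o=observe();print(o["tool_pos"].round(1),o["tcp_rot"].round(3),o["joints"].round(2),o["grip_width"],o["contact_force"]);p,d=snapshot("scene")
cv2.imwrite("pics/s3.png",cv2.convertScaleAbs(cv2.resize(p[210:370,110:330,::-1],None,fx=3.5,fy=3.5),alpha=1.6))
E
```

```text
[594.9 183.   28.7] [ 0.998 -0.064 -0.     0.   ] [ 0.22  0.73  1.58 -0.    0.83  1.92] 25.20091285003361 [-1.27998908  0.47591069 -0.78473742]
```

View pics/s3.png

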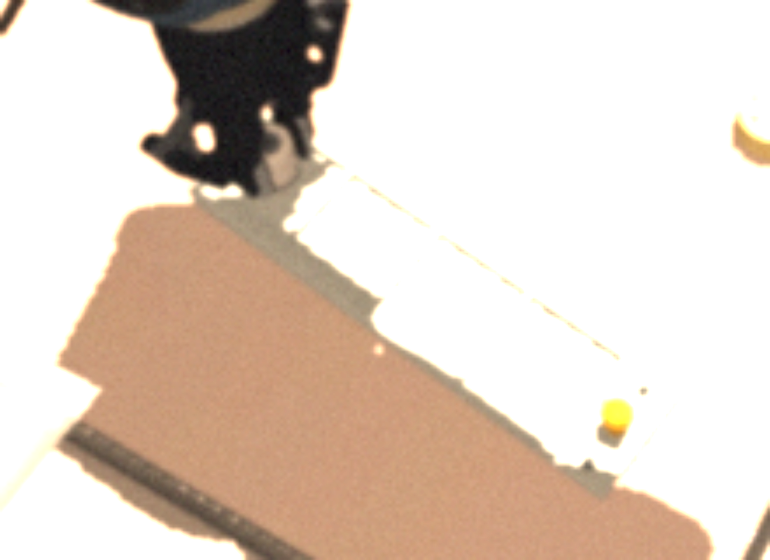

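The picture is overexposed, but it shows the die over the far compartment at about (280,165). Next is the final lowering, then release.

Request:
carry_out --targets '[{"linear":[0,0,0.12],"turn":[0,0,0],"grip":20},{"linear":[0,0,0.06],"turn":[0,0,0],"grip":20},{"linear":[0,0,0.03],"turn":[0,0,0],"grip":20},{"linear":[0,0,0],"turn":[0,0,0],"grip":20},{"linear":[0,0,0],"turn":[0,0,0],"grip":20}]'

```text
t: 8.15
tool_pos: [595.2, 183.4, 18.9]
tcp_rot: [0.998, -0.064, 0.0, -0.0]
contact_force: [-0.3, -0.0, -1.1]
grip_width: 24.8
gripper_force: 29.6
```

Request:
carry_out --targets '[{"linear":[0,0,0.01],"turn":[0,0,0],"grip":20},{"linear":[0,0,0.01],"turn":[0,0,0],"grip":20},{"linear":[0,0,0],"turn":[0,0,0],"grip":20}]'

```text
t: 8.45
tool_pos: [595.2, 183.4, 18.3]
tcp_rot: [0.998, -0.064, 0.0, -0.0]
contact_force: [-1.1, -0.1, 4.4]
grip_width: 24.9
gripper_force: 30.1
```

Contact is at 4.4 N. Releasing and lifting.

Request:
carry_out --targets '[{"linear":[0,0,0],"turn":[0,0,0],"grip":30},{"linear":[0,0,0],"turn":[0,0,0],"grip":45},{"linear":[0,0,0],"turn":[0,0,0],"grip":50},{"linear":[0,0,-0.1],"turn":[0,0,0],"grip":50},{"linear":[0,0,-0.3],"turn":[0,0,0],"grip":50},{"linear":[0,0,-0.5],"turn":[0,0,0],"grip":65},{"linear":[0,0,-0.5],"turn":[0,0,0],"grip":65},{"linear":[0,0,-0.3],"turn":[0,0,0],"grip":65}]'

```text
t: 9.25
tool_pos: [595.9, 183.6, 105.9]
tcp_rot: [0.998, -0.064, 0.002, -0.0]
contact_force: [1.3, -0.9, 0.4]
grip_width: 64.9
gripper_force: 0.0
```

Request:
carry_out --targets '[{"linear":[0,0,0],"turn":[0,0,-0.99],"grip":65},{"linear":[0,0,0],"turn":[0,0,-0.99],"grip":65},{"linear":[0,0,0],"turn":[0,0,-0.99],"grip":65},{"linear":[0,0,0],"turn":[0,0,-0.99],"grip":65},{"linear":[0,0,0],"turn":[0,0,-0.99],"grip":65},{"linear":[0,0,0],"turn":[0,0,-0.99],"grip":65},{"linear":[0,0,0],"turn":[0,0,-0.99],"grip":65},{"linear":[0,0,0],"turn":[0,0,-0.99],"grip":65}]'

```text
t: 10.05
tool_pos: [595.0, 183.4, 103.3]
tcp_rot: [0.882, 0.472, 0.0, 0.0]
contact_force: [-0.1, -0.0, -0.3]
grip_width: 64.9
gripper_force: 0.0
```

```bash
cat >> h.py <<'E'
from scipy.spatial.transform import Rotation as Ro
def go(t,n=8):
    o=observe();R=Ro.from_quat(o["tcp_rot"]).as_matrix()
    print(o["t"],o["tool_pos"].round(1),"per row",(R.T@(np.array(t)-o["tool_pos"])/50/n).round(3))
E
python3 - <<'E'
from h import *
import cv2
go((536.5,-169.2,102))
p,d=snapshot("top")
cv2.imwrite("pics/t2.png",cv2.convertScaleAbs(cv2.resize(p[130:300,140:430,::-1],None,fx=2.7,fy=2.7),alpha=1.3))
E
```

```text
10.05 [595.  183.4 103.3] per row [-0.815  0.367  0.003]
```

View pics/t2.png

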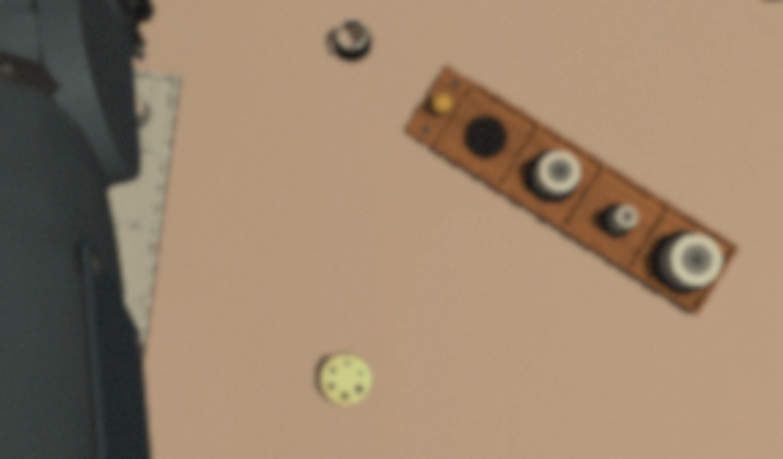

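The top view shows the remaining three dies undisturbed at crop positions (560,170), (625,215), (697,260), and the first mat at (486,137) is now empty. I'm going to the 34 mm die.

Request:
carry_out --targets '[{"linear":[-0.815,0.367,0],"turn":[0,0,0],"grip":65},{"linear":[-0.815,0.367,0],"turn":[0,0,0],"grip":65},{"linear":[-0.815,0.367,0],"turn":[0,0,0],"grip":65},{"linear":[-0.815,0.367,0],"turn":[0,0,0],"grip":65},{"linear":[-0.815,0.367,0],"turn":[0,0,0],"grip":65},{"linear":[-0.815,0.367,0],"turn":[0,0,0],"grip":65},{"linear":[-0.815,0.367,0],"turn":[0,0,0],"grip":65},{"linear":[-0.815,0.367,0],"turn":[0,0,0],"grip":65}]'

```text
t: 10.9
tool_pos: [534.1, -170.8, 103.4]
tcp_rot: [0.884, 0.468, 0.0, 0.0]
contact_force: [1.0, 0.4, 0.8]
grip_width: 65.1
gripper_force: 0.0
```

```bash
python3 - <<'E'
from h import *
go((536.5,-169.2,18.5),1)
E
```

```text
10.9 [ 534.1 -170.8  103.4] per row [0.052 0.021 1.697]
```

Request:
carry_out --targets '[{"linear":[0.02,0.02,0.25],"turn":[0,0,0],"grip":65},{"linear":[0,0,0.35],"turn":[0,0,0],"grip":65},{"linear":[0,0,0.35],"turn":[0,0,0],"grip":65},{"linear":[0,0,0.35],"turn":[0,0,0],"grip":65},{"linear":[0,0,0.25],"turn":[0,0,0],"grip":65},{"linear":[0,0,0.13],"turn":[0,0,0],"grip":65},{"linear":[0,0,0],"turn":[0,0,0],"grip":65}]'

```text
t: 11.6
tool_pos: [535.8, -168.4, 18.3]
tcp_rot: [0.883, 0.469, -0.0, -0.0]
contact_force: [-0.3, 0.2, 0.3]
grip_width: 64.8
gripper_force: 0.0
```

Request:
carry_out --targets '[{"linear":[0,0,0],"turn":[0,0,0],"grip":28},{"linear":[0,0,0],"turn":[0,0,0],"grip":28},{"linear":[0,0,0],"turn":[0,0,0],"grip":28},{"linear":[0,0,0],"turn":[0,0,0],"grip":28},{"linear":[0,0,0],"turn":[0,0,0],"grip":28}]'

```text
t: 12.1
tool_pos: [536.4, -168.9, 19.6]
tcp_rot: [0.883, 0.47, 0.0, 0.0]
contact_force: [-0.9, 0.5, 5.9]
grip_width: 33.4
gripper_force: 29.7
```

Request:
carry_out --targets '[{"linear":[0,0,-0.1],"turn":[0,0,0],"grip":28},{"linear":[0,0,-0.2],"turn":[0,0,0],"grip":28},{"linear":[0,0,-0.3],"turn":[0,0,0],"grip":28},{"linear":[0,0,-0.4],"turn":[0,0,0],"grip":28},{"linear":[0,0,-0.4],"turn":[0,0,0],"grip":28},{"linear":[0,0,-0.2],"turn":[0,0,0],"grip":28},{"linear":[0,0,0],"turn":[0,0,0],"grip":28}]'

```text
t: 12.8
tool_pos: [536.7, -169.1, 100.7]
tcp_rot: [0.883, 0.47, 0.001, 0.001]
contact_force: [1.3, -0.7, -1.1]
grip_width: 33.0
gripper_force: 29.9
```

Request:
carry_out --targets '[{"linear":[0,0,0],"turn":[0,0,0.99],"grip":28},{"linear":[0,0,0],"turn":[0,0,0.99],"grip":28},{"linear":[0,0,0],"turn":[0,0,0.99],"grip":28},{"linear":[0,0,0],"turn":[0,0,0.99],"grip":28},{"linear":[0,0,0],"turn":[0,0,0.99],"grip":28},{"linear":[0,0,0],"turn":[0,0,0.99],"grip":28},{"linear":[0,0,0],"turn":[0,0,0.99],"grip":28},{"linear":[0,0,0],"turn":[0,0,0.99],"grip":28}]'

```text
t: 13.6
tool_pos: [535.5, -168.6, 97.9]
tcp_rot: [0.998, -0.067, -0.001, -0.0]
contact_force: [-0.4, -0.2, 0.2]
grip_width: 33.0
gripper_force: 29.9
```

```bash
python3 - <<'E'
from h import *
go((534,192,99),8)
E
```

```text
13.6 [ 535.5 -168.6   97.9] per row [-0.124 -0.893 -0.002]
```

Request:
carry_out --targets '[{"linear":[-0.124,-0.893,0],"turn":[0,0,0],"grip":28},{"linear":[-0.124,-0.893,0],"turn":[0,0,0],"grip":28},{"linear":[-0.124,-0.893,0],"turn":[0,0,0],"grip":28},{"linear":[-0.124,-0.893,0],"turn":[0,0,0],"grip":28},{"linear":[-0.124,-0.893,0],"turn":[0,0,0],"grip":28},{"linear":[-0.124,-0.893,0],"turn":[0,0,0],"grip":28},{"linear":[-0.124,-0.893,0],"turn":[0,0,0],"grip":28},{"linear":[-0.124,-0.893,0],"turn":[0,0,0],"grip":28}]'

```text
t: 14.4
tool_pos: [531.7, 193.6, 98.1]
tcp_rot: [0.998, -0.064, -0.001, 0.0]
contact_force: [0.4, -0.2, -0.3]
grip_width: 32.9
gripper_force: 30.0
```

Request:
carry_out --targets '[{"linear":[0,0,0.1],"turn":[0,0,0],"grip":28},{"linear":[0,0,0.3],"turn":[0,0,0],"grip":28},{"linear":[0,0,0.4],"turn":[0,0,0],"grip":28},{"linear":[0,0,0.4],"turn":[0,0,0],"grip":28},{"linear":[0,0,0.2],"turn":[0,0,0],"grip":28},{"linear":[0,0,0.12],"turn":[0,0,0],"grip":28},{"linear":[0,0,0.06],"turn":[0,0,0],"grip":28},{"linear":[0,0,0],"turn":[0,0,0],"grip":28}]'

```text
t: 15.2
tool_pos: [532.6, 191.6, 19.8]
tcp_rot: [0.998, -0.064, 0.0, 0.0]
contact_force: [-0.2, 0.4, -1.2]
grip_width: 33.2
gripper_force: 30.2
```

Request:
carry_out --targets '[{"linear":[0,0,0.03],"turn":[0,0,0],"grip":28},{"linear":[0,0,0.02],"turn":[0,0,0],"grip":28},{"linear":[0,0,0],"turn":[0,0,0],"grip":28},{"linear":[0,0,0],"turn":[0,0,0],"grip":28}]'

```text
t: 15.6
tool_pos: [532.7, 192.0, 17.7]
tcp_rot: [0.998, -0.064, 0.0, -0.0]
contact_force: [0.1, 0.2, 3.3]
grip_width: 33.0
gripper_force: 30.3
```

Request:
carry_out --targets '[{"linear":[0,0,0],"turn":[0,0,0],"grip":38},{"linear":[0,0,0],"turn":[0,0,0],"grip":50},{"linear":[0,0,0],"turn":[0,0,0],"grip":55},{"linear":[0,0,-0.1],"turn":[0,0,0],"grip":55},{"linear":[0,0,-0.3],"turn":[0,0,0],"grip":55},{"linear":[0,0,-0.5],"turn":[0,0,0],"grip":55},{"linear":[0,0,-0.5],"turn":[0,0,0],"grip":50},{"linear":[0,0,-0.3],"turn":[0,0,0],"grip":50}]'

```text
t: 16.4
tool_pos: [533.2, 192.1, 105.2]
tcp_rot: [0.998, -0.064, 0.001, -0.0]
contact_force: [1.1, 0.2, 0.3]
grip_width: 50.2
gripper_force: 0.0
```

Request:
carry_out --targets '[{"linear":[0,0,0],"turn":[0,0,-0.99],"grip":50},{"linear":[0,0,0],"turn":[0,0,-0.99],"grip":50},{"linear":[0,0,0],"turn":[0,0,-0.99],"grip":50},{"linear":[0,0,0],"turn":[0,0,-0.99],"grip":50},{"linear":[0,0,0],"turn":[0,0,-0.99],"grip":50},{"linear":[0,0,0],"turn":[0,0,-0.99],"grip":50},{"linear":[0,0,0],"turn":[0,0,-0.99],"grip":50},{"linear":[0,0,0],"turn":[0,0,-0.99],"grip":50}]'

```text
t: 17.2
tool_pos: [532.4, 191.9, 102.8]
tcp_rot: [0.882, 0.472, 0.0, 0.0]
contact_force: [-0.1, -0.8, 0.5]
grip_width: 50.1
gripper_force: 0.0
```

```bash
python3 - <<'E'
from h import *
go((498.6,-222,102),9)
E
```

```text
17.2 [532.4 191.9 102.8] per row [-0.807  0.447  0.002]
```

Request:
carry_out --targets '[{"linear":[-0.807,0.447,0],"turn":[0,0,0],"grip":50},{"linear":[-0.807,0.447,0],"turn":[0,0,0],"grip":50},{"linear":[-0.807,0.447,0],"turn":[0,0,0],"grip":50},{"linear":[-0.807,0.447,0],"turn":[0,0,0],"grip":50},{"linear":[-0.807,0.447,0],"turn":[0,0,0],"grip":50},{"linear":[-0.807,0.447,0],"turn":[0,0,0],"grip":50},{"linear":[-0.807,0.447,0],"turn":[0,0,0],"grip":50},{"linear":[-0.807,0.447,0],"turn":[0,0,0],"grip":50}]'

```text
t: 18.0
tool_pos: [499.9, -177.6, 103.0]
tcp_rot: [0.883, 0.47, 0.0, 0.0]
contact_force: [0.8, 0.7, 0.1]
grip_width: 50.2
gripper_force: 0.0
```

Request:
carry_out --targets '[{"linear":[-0.807,0.447,0],"turn":[0,0,0],"grip":50},{"linear":[0,0,0.2],"turn":[0,0,0],"grip":50},{"linear":[0,0,0.4],"turn":[0,0,0],"grip":50},{"linear":[0,0,0.2],"turn":[0,0,0],"grip":50},{"linear":[0,0,0],"turn":[0,0,0],"grip":50}]'

```text
t: 18.5
tool_pos: [495.6, -220.7, 61.3]
tcp_rot: [0.883, 0.47, -0.001, -0.001]
contact_force: [0.5, -0.1, -0.4]
grip_width: 49.9
gripper_force: 0.0
```

```bash
python3 - <<'E'
from h import *
import cv2
go((498.6,-222,19),1)
c=calibration("wrist");p,d=snapshot("wrist")
cv2.imwrite("pics/w3.png",p[:,:,::-1])
K=np.array(c["intrinsics"]);T=np.array(c["pose"])
q=K@(T[:3,:3].T@(np.array((497.6,-221.3,44))-T[:3,3]));print(q[:2]/q[2])
E
```

```text
18.5 [ 495.6 -220.7   61.3] per row [0.013 0.066 0.845]
[285.48812909 248.73569108]
```

View pics/w3.png

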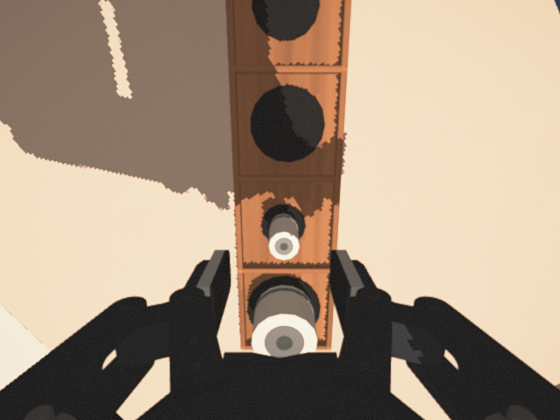

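The wrist view shows the 18 mm die at (284,246), against a prediction of (285,249), so it is nearly centred between the fingers. Descending.

Request:
carry_out --targets '[{"linear":[0.01,0.05,0.2],"turn":[0,0,0],"grip":50},{"linear":[0,0,0.3],"turn":[0,0,0],"grip":50},{"linear":[0,0,0.2],"turn":[0,0,0],"grip":50},{"linear":[0,0,0.13],"turn":[0,0,0],"grip":50},{"linear":[0,0,0],"turn":[0,0,0],"grip":50}]'

```text
t: 19.05
tool_pos: [498.0, -222.4, 19.6]
tcp_rot: [0.883, 0.47, -0.001, -0.001]
contact_force: [-0.5, 0.4, 0.0]
grip_width: 50.0
gripper_force: 0.0
```

Request:
carry_out --targets '[{"linear":[0,0,0],"turn":[0,0,0],"grip":30},{"linear":[0,0,0],"turn":[0,0,0],"grip":22},{"linear":[0,0,0],"turn":[0,0,0],"grip":18},{"linear":[0,0,0],"turn":[0,0,0],"grip":12},{"linear":[0,0,0],"turn":[0,0,0],"grip":12},{"linear":[0,0,0],"turn":[0,0,0],"grip":12}]'

```text
t: 19.65
tool_pos: [498.8, -222.8, 21.2]
tcp_rot: [0.883, 0.47, 0.0, 0.0]
contact_force: [-1.5, 1.0, 5.5]
grip_width: 17.3
gripper_force: 29.3
```

Request:
carry_out --targets '[{"linear":[0,0,-0.1],"turn":[0,0,0],"grip":12},{"linear":[0,0,-0.2],"turn":[0,0,0],"grip":12},{"linear":[0,0,-0.3],"turn":[0,0,0],"grip":12},{"linear":[0,0,-0.4],"turn":[0,0,0],"grip":12},{"linear":[0,0,-0.4],"turn":[0,0,0],"grip":12},{"linear":[0,0,-0.2],"turn":[0,0,0],"grip":12},{"linear":[0,0,0],"turn":[0,0,0],"grip":12}]'

```text
t: 20.35
tool_pos: [499.3, -223.1, 102.6]
tcp_rot: [0.883, 0.47, 0.001, 0.001]
contact_force: [-0.0, -0.1, 0.4]
grip_width: 17.0
gripper_force: 29.3
```

Request:
carry_out --targets '[{"linear":[0,0,0],"turn":[0,0,0.99],"grip":12},{"linear":[0,0,0],"turn":[0,0,0.99],"grip":12},{"linear":[0,0,0],"turn":[0,0,0.99],"grip":12},{"linear":[0,0,0],"turn":[0,0,0.99],"grip":12},{"linear":[0,0,0],"turn":[0,0,0.99],"grip":12},{"linear":[0,0,0],"turn":[0,0,0.99],"grip":12},{"linear":[0,0,0],"turn":[0,0,0.99],"grip":12},{"linear":[0,0,0],"turn":[0,0,0.99],"grip":12}]'

```text
t: 21.15
tool_pos: [498.2, -222.4, 100.0]
tcp_rot: [0.998, -0.067, -0.001, -0.0]
contact_force: [0.0, 0.3, -1.0]
grip_width: 16.9
gripper_force: 29.3
```

```bash
python3 - <<'E'
from h import *
go((470.5,200,99),10)
E
```

```text
21.15 [ 498.2 -222.4  100. ] per row [-0.168 -0.83   0.003]
```

Request:
carry_out --targets '[{"linear":[-0.168,-0.83,0],"turn":[0,0,0],"grip":12},{"linear":[-0.168,-0.83,0],"turn":[0,0,0],"grip":12},{"linear":[-0.168,-0.83,0],"turn":[0,0,0],"grip":12},{"linear":[-0.168,-0.83,0],"turn":[0,0,0],"grip":12},{"linear":[-0.168,-0.83,0],"turn":[0,0,0],"grip":12},{"linear":[-0.168,-0.83,0],"turn":[0,0,0],"grip":12},{"linear":[-0.168,-0.83,0],"turn":[0,0,0],"grip":12},{"linear":[-0.168,-0.83,0],"turn":[0,0,0],"grip":12}]'

```text
t: 21.95
tool_pos: [473.6, 116.8, 100.2]
tcp_rot: [0.998, -0.064, -0.0, 0.0]
contact_force: [-0.1, -0.7, -1.1]
grip_width: 17.2
gripper_force: 29.4
```

Request:
carry_out --targets '[{"linear":[-0.168,-0.83,0],"turn":[0,0,0],"grip":12},{"linear":[-0.168,-0.83,0],"turn":[0,0,0],"grip":12},{"linear":[0,0,0.2],"turn":[0,0,0],"grip":12},{"linear":[0,0,0.4],"turn":[0,0,0],"grip":12},{"linear":[0,0,0.3],"turn":[0,0,0],"grip":12},{"linear":[0,0,0.1],"turn":[0,0,0],"grip":12},{"linear":[0,0,0],"turn":[0,0,0],"grip":12}]'

```text
t: 22.65
tool_pos: [467.8, 199.1, 49.9]
tcp_rot: [0.998, -0.064, -0.001, 0.0]
contact_force: [0.2, 0.7, 0.1]
grip_width: 16.6
gripper_force: 29.4
```

```bash
python3 - <<'E'
from h import *
go((470.5,200,20),1)
E
```

```text
22.65 [467.8 199.1  49.9] per row [ 0.052 -0.025  0.598]
```

Request:
carry_out --targets '[{"linear":[0.04,-0.02,0.2],"turn":[0,0,0],"grip":12},{"linear":[0,0,0.2],"turn":[0,0,0],"grip":12},{"linear":[0,0,0.14],"turn":[0,0,0],"grip":12},{"linear":[0,0,0.04],"turn":[0,0,0],"grip":12},{"linear":[0,0,0.03],"turn":[0,0,0],"grip":12},{"linear":[0,0,0],"turn":[0,0,0],"grip":12},{"linear":[0,0,0],"turn":[0,0,0],"grip":12}]'

```text
t: 23.35
tool_pos: [470.6, 200.5, 20.5]
tcp_rot: [0.998, -0.064, 0.0, -0.0]
contact_force: [0.3, 0.5, -0.1]
grip_width: 17.1
gripper_force: 29.4
```

Request:
carry_out --targets '[{"linear":[0,0,0.02],"turn":[0,0,0],"grip":12},{"linear":[0,0,0],"turn":[0,0,0],"grip":12},{"linear":[0,0,0],"turn":[0,0,0],"grip":12}]'

```text
t: 23.65
tool_pos: [470.5, 200.4, 19.4]
tcp_rot: [0.998, -0.064, 0.0, -0.0]
contact_force: [-0.1, 0.5, -0.3]
grip_width: 17.1
gripper_force: 29.4
```

Request:
carry_out --targets '[{"linear":[0,0,0.016],"turn":[0,0,0],"grip":12},{"linear":[0,0,0],"turn":[0,0,0],"grip":12},{"linear":[0,0,0],"turn":[0,0,0],"grip":12}]'

```text
t: 23.95
tool_pos: [470.6, 200.5, 19.2]
tcp_rot: [0.998, -0.064, 0.0, -0.0]
contact_force: [-2.8, -1.2, 10.2]
grip_width: 16.9
gripper_force: 30.6
```

Contact. Releasing slowly, because this is the slim die.

Request:
carry_out --targets '[{"linear":[0,0,-0.008],"turn":[0,0,0],"grip":17},{"linear":[0,0,0],"turn":[0,0,0],"grip":22},{"linear":[0,0,0],"turn":[0,0,0],"grip":35},{"linear":[0,0,0],"turn":[0,0,0],"grip":42},{"linear":[0,0,-0.1],"turn":[0,0,0],"grip":42},{"linear":[0,0,-0.4],"turn":[0,0,0],"grip":42},{"linear":[0,0,-0.6],"turn":[0,0,0],"grip":72},{"linear":[0,0,-0.6],"turn":[0,0,0],"grip":72}]'

```text
t: 24.75
tool_pos: [470.2, 200.3, 104.9]
tcp_rot: [0.998, -0.064, -0.0, 0.0]
contact_force: [0.5, 0.3, -0.2]
grip_width: 69.6
gripper_force: 0.0
```

Request:
carry_out --targets '[{"linear":[0,0,0],"turn":[0,0,-0.99],"grip":72},{"linear":[0,0,0],"turn":[0,0,-0.99],"grip":72},{"linear":[0,0,0],"turn":[0,0,-0.99],"grip":72},{"linear":[0,0,0],"turn":[0,0,-0.99],"grip":72},{"linear":[0,0,0],"turn":[0,0,-0.99],"grip":72},{"linear":[0,0,0],"turn":[0,0,-0.99],"grip":72},{"linear":[0,0,0],"turn":[0,0,-0.99],"grip":72},{"linear":[0,0,0],"turn":[0,0,-0.99],"grip":72}]'

```text
t: 25.55
tool_pos: [470.4, 200.4, 104.2]
tcp_rot: [0.882, 0.472, 0.0, 0.0]
contact_force: [0.5, -0.7, 0.9]
grip_width: 72.0
gripper_force: 0.0
```

```bash
python3 - <<'E'
from h import *
go((462.5,-278,104),11)
E
```

```text
25.55 [470.4 200.4 104.2] per row [-0.732  0.47   0.   ]
```

Request:
carry_out --targets '[{"linear":[-0.732,0.47,0],"turn":[0,0,0],"grip":72},{"linear":[-0.732,0.47,0],"turn":[0,0,0],"grip":72},{"linear":[-0.732,0.47,0],"turn":[0,0,0],"grip":72},{"linear":[-0.732,0.47,0],"turn":[0,0,0],"grip":72},{"linear":[-0.732,0.47,0],"turn":[0,0,0],"grip":72},{"linear":[-0.732,0.47,0],"turn":[0,0,0],"grip":72},{"linear":[-0.732,0.47,0],"turn":[0,0,0],"grip":72},{"linear":[-0.732,0.47,0],"turn":[0,0,0],"grip":72}]'

```text
t: 26.35
tool_pos: [462.4, -149.3, 104.3]
tcp_rot: [0.883, 0.47, 0.0, 0.0]
contact_force: [-0.1, 0.1, -0.3]
grip_width: 72.1
gripper_force: 0.0
```

Request:
carry_out --targets '[{"linear":[-0.732,0.47,0],"turn":[0,0,0],"grip":72},{"linear":[-0.732,0.47,0],"turn":[0,0,0],"grip":72},{"linear":[-0.732,0.47,0],"turn":[0,0,0],"grip":72},{"linear":[0,0,0.2],"turn":[0,0,0],"grip":72},{"linear":[0,0,0.4],"turn":[0,0,0],"grip":72},{"linear":[0,0,0.2],"turn":[0,0,0],"grip":72},{"linear":[0,0,0],"turn":[0,0,0],"grip":72}]'

```text
t: 27.05
tool_pos: [459.1, -276.9, 62.8]
tcp_rot: [0.883, 0.47, -0.001, -0.001]
contact_force: [-0.3, -0.0, 0.3]
grip_width: 72.1
gripper_force: 0.0
```

```bash
python3 - <<'E'
from h import *
import cv2
go((462.5,-277.5,17.5),1)
p,d=snapshot("top")
cv2.imwrite("pics/t3.png",cv2.convertScaleAbs(cv2.resize(p[140:300,140:430,::-1],None,fx=2.7,fy=2.7),alpha=1.3))
E
```

```text
27.05 [ 459.1 -276.9   62.8] per row [0.028 0.066 0.905]
```

View pics/t3.png

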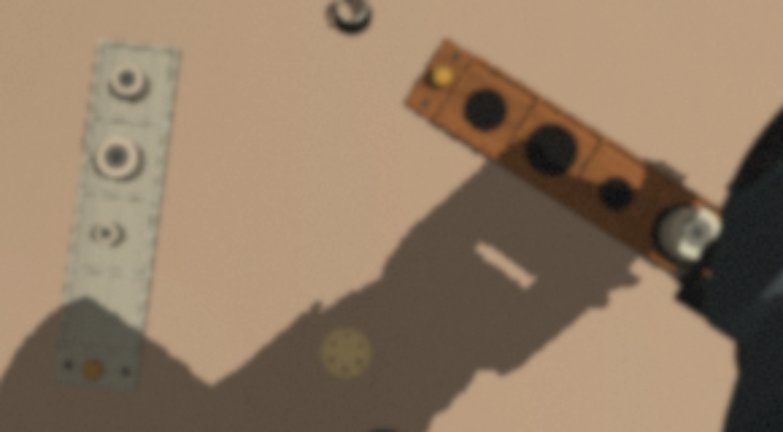

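The top view shows three dies upright and centred in the aluminium rack at crop positions (128,82), (117,157), (106,234), allowing for parallax. I'm descending on the 42 mm die.

Request:
carry_out --targets '[{"linear":[0.015,0.05,0.2],"turn":[0,0,0],"grip":72},{"linear":[0,0,0.3],"turn":[0,0,0],"grip":72},{"linear":[0,0,0.25],"turn":[0,0,0],"grip":72},{"linear":[0,0,0.15],"turn":[0,0,0],"grip":72},{"linear":[0,0,0],"turn":[0,0,0],"grip":72}]'

```text
t: 27.6
tool_pos: [461.6, -278.2, 17.5]
tcp_rot: [0.883, 0.47, -0.001, -0.001]
contact_force: [-0.4, -0.3, 0.6]
grip_width: 72.0
gripper_force: 0.0
```

Request:
carry_out --targets '[{"linear":[0,0,0],"turn":[0,0,0],"grip":48},{"linear":[0,0,0],"turn":[0,0,0],"grip":36},{"linear":[0,0,0],"turn":[0,0,0],"grip":36},{"linear":[0,0,0],"turn":[0,0,0],"grip":36},{"linear":[0,0,0],"turn":[0,0,0],"grip":36}]'

```text
t: 28.1
tool_pos: [462.6, -278.9, 19.5]
tcp_rot: [0.883, 0.47, 0.0, 0.0]
contact_force: [-0.8, 0.4, 6.6]
grip_width: 41.5
gripper_force: 30.7
```

Request:
carry_out --targets '[{"linear":[0,0,-0.1],"turn":[0,0,0],"grip":36},{"linear":[0,0,-0.2],"turn":[0,0,0],"grip":36},{"linear":[0,0,-0.3],"turn":[0,0,0],"grip":36},{"linear":[0,0,-0.4],"turn":[0,0,0],"grip":36},{"linear":[0,0,-0.4],"turn":[0,0,0],"grip":36},{"linear":[0,0,-0.2],"turn":[0,0,0],"grip":36},{"linear":[0,0,0],"turn":[0,0,0],"grip":36}]'

```text
t: 28.8
tool_pos: [462.9, -279.2, 100.7]
tcp_rot: [0.883, 0.47, 0.001, 0.001]
contact_force: [-0.3, -0.0, 0.2]
grip_width: 41.1
gripper_force: 30.5
```

Request:
carry_out --targets '[{"linear":[0,0,0],"turn":[0,0,0.99],"grip":36},{"linear":[0,0,0],"turn":[0,0,0.99],"grip":36},{"linear":[0,0,0],"turn":[0,0,0.99],"grip":36},{"linear":[0,0,0],"turn":[0,0,0.99],"grip":36},{"linear":[0,0,0],"turn":[0,0,0.99],"grip":36},{"linear":[0,0,0],"turn":[0,0,0.99],"grip":36},{"linear":[0,0,0],"turn":[0,0,0.99],"grip":36},{"linear":[0,0,0],"turn":[0,0,0.99],"grip":36}]'

```text
t: 29.6
tool_pos: [461.9, -278.4, 98.1]
tcp_rot: [0.998, -0.067, -0.001, -0.0]
contact_force: [-0.3, -0.3, -1.8]
grip_width: 40.7
gripper_force: 30.5
```

```bash
python3 - <<'E'
from h import *
go((408,208,99),12)
E
```

```text
29.6 [ 461.9 -278.4   98.1] per row [-0.197 -0.791 -0.001]
```

Request:
carry_out --targets '[{"linear":[-0.197,-0.791,0],"turn":[0,0,0],"grip":36},{"linear":[-0.197,-0.791,0],"turn":[0,0,0],"grip":36},{"linear":[-0.197,-0.791,0],"turn":[0,0,0],"grip":36},{"linear":[-0.197,-0.791,0],"turn":[0,0,0],"grip":36},{"linear":[-0.197,-0.791,0],"turn":[0,0,0],"grip":36},{"linear":[-0.197,-0.791,0],"turn":[0,0,0],"grip":36},{"linear":[-0.197,-0.791,0],"turn":[0,0,0],"grip":36},{"linear":[-0.197,-0.791,0],"turn":[0,0,0],"grip":36}]'

```text
t: 30.4
tool_pos: [423.7, 46.7, 98.4]
tcp_rot: [0.998, -0.064, -0.0, 0.0]
contact_force: [0.6, 0.1, -1.6]
grip_width: 40.9
gripper_force: 30.6
```

Request:
carry_out --targets '[{"linear":[-0.197,-0.791,0],"turn":[0,0,0],"grip":36},{"linear":[-0.197,-0.791,0],"turn":[0,0,0],"grip":36},{"linear":[-0.197,-0.791,0],"turn":[0,0,0],"grip":36},{"linear":[-0.197,-0.791,0],"turn":[0,0,0],"grip":36},{"linear":[0,0,0.3],"turn":[0,0,0],"grip":36},{"linear":[0,0,0.4],"turn":[0,0,0],"grip":36},{"linear":[0,0,0.3],"turn":[0,0,0],"grip":36},{"linear":[0,0,0],"turn":[0,0,0],"grip":36}]'

```text
t: 31.2
tool_pos: [404.2, 206.7, 47.0]
tcp_rot: [0.998, -0.064, -0.002, 0.001]
contact_force: [-0.7, -0.6, 0.9]
grip_width: 41.0
gripper_force: 30.7
```

```bash
python3 - <<'E'
from h import *
go((408,208,17.5),1);print(observe()["joints"])
E
```

```text
31.2 [404.2 206.7  47. ] per row [ 0.074 -0.037  0.589]
[3.70002816e-01 4.85989486e-01 2.02548386e+00 1.10917821e-05
 6.34272588e-01 2.06872287e+00]
```

Request:
carry_out --targets '[{"linear":[0.06,-0.02,0.2],"turn":[0,0,0],"grip":36},{"linear":[0,0,0.2],"turn":[0,0,0],"grip":36},{"linear":[0,0,0.12],"turn":[0,0,0],"grip":36},{"linear":[0,0,0.04],"turn":[0,0,0],"grip":36},{"linear":[0,0,0.02],"turn":[0,0,0],"grip":36},{"linear":[0,0,0],"turn":[0,0,0],"grip":36},{"linear":[0,0,0],"turn":[0,0,0],"grip":36}]'

```text
t: 31.9
tool_pos: [408.9, 207.8, 20.1]
tcp_rot: [0.998, -0.064, 0.0, -0.0]
contact_force: [0.6, 0.4, -1.1]
grip_width: 41.1
gripper_force: 30.7
```

Request:
carry_out --targets '[{"linear":[0,0,0.03],"turn":[0,0,0],"grip":36},{"linear":[0,0,0.02],"turn":[0,0,0],"grip":36},{"linear":[0,0,0.01],"turn":[0,0,0],"grip":36},{"linear":[0,0,0],"turn":[0,0,0],"grip":36},{"linear":[0,0,0],"turn":[0,0,0],"grip":36}]'

```text
t: 32.4
tool_pos: [408.9, 207.8, 17.4]
tcp_rot: [0.998, -0.064, 0.0, -0.0]
contact_force: [-2.2, -1.4, 10.6]
grip_width: 41.0
gripper_force: 31.8
```

Contact. Releasing and retreating.

Request:
carry_out --targets '[{"linear":[0,0,-0.008],"turn":[0,0,0],"grip":42},{"linear":[0,0,0],"turn":[0,0,0],"grip":50},{"linear":[0,0,0],"turn":[0,0,0],"grip":65},{"linear":[0,0,0],"turn":[0,0,0],"grip":65},{"linear":[0,0,-0.1],"turn":[0,0,0],"grip":65},{"linear":[0,0,-0.4],"turn":[0,0,0],"grip":65},{"linear":[0,0,-0.6],"turn":[0,0,0],"grip":65},{"linear":[0,0,-0.6],"turn":[0,0,0],"grip":65}]'

```text
t: 33.2
tool_pos: [408.5, 207.6, 103.4]
tcp_rot: [0.998, -0.064, -0.0, 0.0]
contact_force: [-1.2, -0.1, -0.3]
grip_width: 64.9
gripper_force: 0.0
```

Request:
carry_out --targets '[{"linear":[0,0.6,-0.6],"turn":[0,0,0],"grip":65},{"linear":[0,0.6,-0.6],"turn":[0,0,0],"grip":65},{"linear":[0,0.7,-0.3],"turn":[0,0,0],"grip":65},{"linear":[0,0.7,0],"turn":[0,0,0],"grip":65},{"linear":[0,0.7,0],"turn":[0,0,0],"grip":65},{"linear":[0,0.7,0],"turn":[0,0,0],"grip":65},{"linear":[0,0.5,0],"turn":[0,0,0],"grip":65},{"linear":[0,0,0],"turn":[0,0,0],"grip":65}]'

```text
t: 34.0
tool_pos: [379.7, -17.4, 177.7]
tcp_rot: [0.998, -0.065, 0.0, 0.0]
contact_force: [0.3, 1.2, 0.7]
grip_width: 64.9
gripper_force: 0.0
```

```bash
python3 - <<'E'
from h import *
import cv2
print(observe()["tool_pos"],observe()["t"])
p,d=snapshot("top");q,_=snapshot("scene")
a=cv2.resize(p[145:293,140:230,::-1],None,fx=4,fy=4);b=cv2.resize(q[225:373,140:240+90,::-1],None,fx=2.3,fy=2.3)
im=np.zeros((592,800,3),np.uint8);im[:a.shape[0],:a.shape[1]]=a;im[:b.shape[0],362:362+b.shape[1]]=b[:, :438]
cv2.imwrite("pics/f.png",im)
E
```

```text
[379.68448795 -17.38825508 177.65269931] 34.0
```

View pics/f.png

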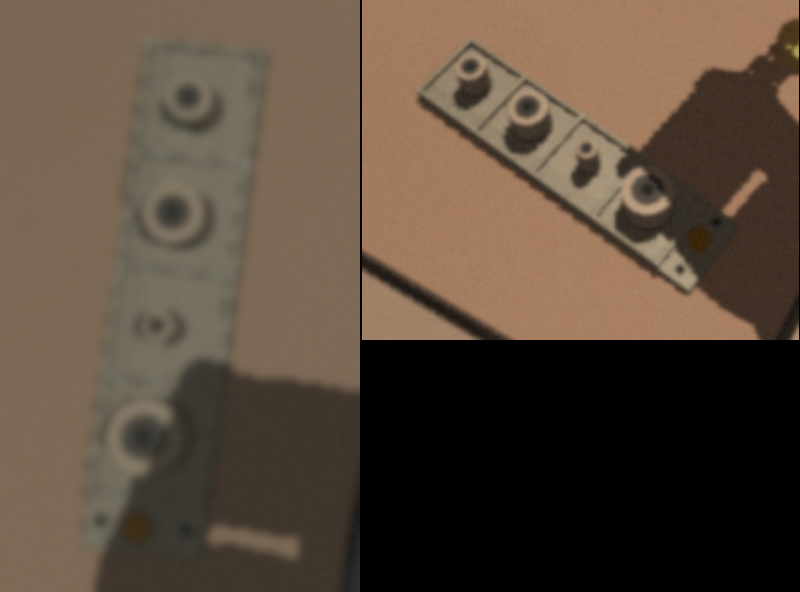

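All four dies stand upright in their compartments. From the far end in the scene crop they are 26 (470,70), 34 (527,110), 18 (587,155) and 42 (647,190), next to the knob. I'm handing the job in.

```bash
python3 -c "from rig import *;print(finish_job())"
```

```text
the job is handed in; nothing more can be done
None
```

All four dies stand upright in the aluminium rack in reverse order (26, 34, 18, 42 mm from the far end to the knob), and the job was handed in at about 34 s; the judge's result was not shown.

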